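# Put the printer-ink refills back in their caddy

### The job

The four printer-ink refills (cyan, magenta, yellow and black) have been left about the desk: put them all back in the refill caddy, each standing upright on the floor of the cup of its own colour, without tipping any of them over. The two stamp-pad inks, dark blue and red with pointed white caps, do not belong in the caddy: leave them standing where they are.

Things in the scene. Friction and masses are not known exactly. Their poses are not given: they have to be found in the camera images.
- ink_cyan_mid (a point): cyan (light sky blue) printer-ink refill: upright round bottle 100 mm tall; body 40 mm in diameter up to 72 mm, with white label bands; cap 24 mm in diameter above 79 mm, in the ink's colour; 65 to 125 g. Point: on its axis, 50 mm above its base; z up. Starts standing on the desk, its axis 80 mm or more from those of the other small things (100 mm tall at most).
- ink_magenta_mid (a point): magenta (purplish pink) printer-ink refill: upright round bottle 100 mm tall; body 40 mm in diameter up to 72 mm, with white label bands; cap 24 mm in diameter above 79 mm, in the ink's colour; 65 to 125 g. Point: on its axis, 50 mm above its base; z up. Starts standing on the desk, its axis 80 mm or more from those of the other small things (100 mm tall at most).
- ink_yellow_mid (a point): yellow printer-ink refill: upright round bottle 100 mm tall; body 40 mm in diameter up to 72 mm, with white label bands; cap 24 mm in diameter above 79 mm, in the ink's colour; 65 to 125 g. Point: on its axis, 50 mm above its base; z up. Starts standing on the desk, its axis 80 mm or more from those of the other small things (100 mm tall at most).
- ink_black_mid (a point): black printer-ink refill: upright round bottle 100 mm tall; body 40 mm in diameter up to 72 mm, with white label bands; cap 24 mm in diameter above 79 mm, in the ink's colour; 65 to 125 g. Point: on its axis, 50 mm above its base; z up. Starts standing on the desk, its axis 80 mm or more from those of the other small things (100 mm tall at most).
- cup_cyan_in (a point): cyan (light sky blue) square cup for the cyan ink, fixed: outside 66 x 66, inside 60 x 60, floor 3, height 26 mm. Point: centre of its inner floor, 7 mm above the desk, 23 mm below the rim; z up. The four cups stand in a row, in any order, 72 mm apart along the cup's x axis, in a grey tray 300 x 84 mm, 20 mm high, with a low grip loop at each end.
- cup_magenta_in (a point): magenta (purplish pink) square cup for the magenta ink, fixed: outside 66 x 66, inside 60 x 60, floor 3, height 26 mm. Point: centre of its inner floor, 7 mm above the desk, 23 mm below the rim; z up. The four cups stand in a row, in any order, 72 mm apart along the cup's x axis, in a grey tray 300 x 84 mm, 20 mm high, with a low grip loop at each end.
- cup_yellow_in (a point): yellow square cup for the yellow ink, fixed: outside 66 x 66, inside 60 x 60, floor 3, height 26 mm. Point: centre of its inner floor, 7 mm above the desk, 23 mm below the rim; z up. The four cups stand in a row, in any order, 72 mm apart along the cup's x axis, in a grey tray 300 x 84 mm, 20 mm high, with a low grip loop at each end.
- cup_black_in (a point): black square cup for the black ink, fixed: outside 66 x 66, inside 60 x 60, floor 3, height 26 mm. Point: centre of its inner floor, 7 mm above the desk, 23 mm below the rim; z up. The four cups stand in a row, in any order, 72 mm apart along the cup's x axis, in a grey tray 300 x 84 mm, 20 mm high, with a low grip loop at each end.
- stamp_blue_mid (a point): dark blue stamp-pad ink, not printer ink: smaller upright round bottle 80 mm tall, body 32 mm in diameter up to 48 mm with a white label, white cap with a pointed nozzle. Point: on its axis, 40 mm above its base. To be left where it stands.
- stamp_red_mid (a point): red stamp-pad ink, not printer ink: smaller upright round bottle 80 mm tall, body 32 mm in diameter up to 48 mm with a white label, white cap with a pointed nozzle. Point: on its axis, 40 mm above its base. To be left where it stands.

How it is judged:
At the end, for the whole second after the job is handed in: Each of the four ink refills stands at rest in the cup of its own colour: axis within 16 mm of the cup's centre, base on the cup's floor (within 6 mm), within 7 degrees of upright. Both stamp-pad inks stand upright (within 11 degrees), within 30 mm of where they began (horizontal distance between ink_cyan_mid and cup_cyan_in below 0.016 m and z of ink_cyan_mid in the frame of cup_cyan_in between 0.044 and 0.056 m and angle between each of ink_cyan_mid, ink_magenta_mid, ink_yellow_mid, ink_black_mid's own z axis and vertical below 0.12 rad and linear speed of each of ink_cyan, ink_magenta, ink_yellow, ink_black below 0.02 m/s and horizontal distance between ink_magenta_mid and cup_magenta_in below 0.016 m and z of ink_magenta_mid in the frame of cup_magenta_in between 0.044 and 0.056 m and horizontal distance between ink_yellow_mid and cup_yellow_in below 0.016 m and z of ink_yellow_mid in the frame of cup_yellow_in between 0.044 and 0.056 m and horizontal distance between ink_black_mid and cup_black_in below 0.016 m and z of ink_black_mid in the frame of cup_black_in between 0.044 and 0.056 m and distance of each of stamp_blue_mid, stamp_red_mid from where it was at the start of the episode below 0.03 m and angle between each of stamp_blue_mid, stamp_red_mid's own z axis and vertical below 0.2 rad); the robot touches nothing.
It fails at once if a printer-ink refill is tipped over (more than 45 degrees from upright) (angle between any of ink_cyan_mid, ink_magenta_mid, ink_yellow_mid, ink_black_mid's own z axis and vertical above 0.785 rad).
It fails at once if the blue stamp-pad ink is taken away or knocked aside (moved more than 40 mm) (distance of stamp_blue_mid from where it was at the start of the episode above 0.04 m).
It fails at once if the red stamp-pad ink is taken away or knocked aside (moved more than 40 mm) (distance of stamp_red_mid from where it was at the start of the episode above 0.04 m).
It also fails if it takes over 99 s, if anything falls off the work surface, if the arm or the gripper's body presses on something with over 40 N, if the wrist force passes 120 N, or if a joint passes its speed limit or range.

### The arm

A 6-joint arm with a two-finger parallel gripper is mounted at the origin on the work surface. World frame = base frame: x ahead of the robot, y to its left, z up, the work surface at z = 0. Lengths are in m, angles in rad, forces in N, time in s.
With the tool pointing down it reaches from about 0.275 to 0.825 m from the base axis. Payload 4.9 kg.
Tool frame: the origin (TCP) lies at the very end of the fingers, on their centre line; the grasp point (between the pads) lies 19 mm behind it; z points along the fingers, y is the line along which they close (so a half turn about z gives the same grasp; the last joint's range is limited). The gripper opens to 85 mm and grips with 20 to 120 N. Pads are 22 mm wide; open, the fingers measure 114 mm over their backs; the gripper's body (76 mm by 85 mm) begins 54 mm behind the grasp point. The pads swing forward as they close: fully open they stand 13 mm farther back than shut.
Start: joints at [1.085, 0.326, -0.193, 1.052, 0, 1.437], TCP at [0.19, 0.516, 0.207] pointing down, gripper open.
Joint ranges: [-2.65, 2.65], [-0.97, 1.79], [-1.3, 1.35], [-1.93, 2.1], [-1.47, 1.37], [-3.14, 3.14]. Speed limits (rad/s): [2.57, 2.57, 3.14, 3.14, 3.14, 3.14].

### API

Orientations are given as a 3x3 rotation matrix whose columns are the frame's x, y, z axes.
In Python, from workcell import * gives the robot as it stands.
- The arm moves only by the tool drive_tool, never from a script. Its argument "moves" is a list of rows, each a list of 6 numbers: the shift along the tool's x, y, z in m, then the turn, a rotation vector about the tool's x, y, z in rad. In form: [[x, y, z, wx, wy, wz], ...]. A call has 1 to 5 rows; each row shifts and turns the commanded pose from where the row before left it, along the tool's axes as they then stand; what a row does not reach is not made up. A row lasts 1/8 s, in which the tool goes at most 62.5 mm and 10.7 degrees, less where a joint would pass 70% of its speed; a pose out of reach is approached as far as the arm can. A call is refused whole if a number of a shift passes 0.0625 or a number of a turn 0.188, either way. A call with a gripper value outside its range is refused whole. "grip" is the closure, from -1 (fully open) to 1 (shut), set as the call begins (left out, the last holds). The fingers move at their own pace and stop on an object; the grip force is fixed at half the most. Time passes only in rows, so rows that do not move let the fingers close. It gives the time, the measured TCP pose, the force, the opening and the grip force at its end, in the units of the state.
- sense(): the state, without advancing time (a new reading comes with each control period).
- get_image(name): name is "scene" or "top" or "wrist"; returns the picture (400x640x3 uint8, red, green, blue); there is no depth.
- camera_model(name): a dict with "intrinsics" (3x3 intrinsics, pixels), "world_from_camera" (4x4, takes a point from camera to world coordinates). Camera axes: x right, y up, looking along -z (the intrinsics and any distortion apply to the point x, -y, -z); pixel columns grow to the right and rows downward; lengths in m; the calibration is good to about 2 mm. The wrist camera is an equidistant fisheye: a pixel r from the principal point sees the ray r / f radians off the axis. A picture is of the moment at which its call begins: read the wrist's pose just before it. camera_model takes no time and is no camera call; for the wrist camera it gives the pose at the moment of the call.
- hand_in(): hands the job in; it is judged then, once.
The state is a dict: "clock": time; "q": joint angles; "joint_velocities": joint speeds; "joint_efforts": joint torques, N m; "position": TCP position; "tool_rot": TCP orientation; "ft_force": force on the tool from outside, world axes, zero at the start; "moment": the same for the moment, N m; "width": opening from 0.0 (shut) to 1.0 (fully open); "finger_force": force on a finger pad.
Only numpy, scipy, OpenCV 4.12 (cv2) and the standard library are available. Lean on these libraries where they do the work, as an engineer would, in place of code of your own. Each camera call takes 0.05 s, during which the arm holds its last target. There are 200 camera calls.

## Working session

There is one attempt and no reset: what is moved stays moved. The work goes in short steps, Python scripts to look and compute and a tool call to move; the robot and the scene stay as the last step left them, time stands still between calls to the robot, and variables do not carry over. Pictures are saved under pics/ and viewed, at most 14 in all, crops included, and the job is handed in when it is done.

Besides the shell and the picture viewer there is one more tool, called by a JSON object that holds its "fn" and its "kwargs". drive_tool: Moves the arm, as the interface text tells. Its arguments: {"type":"object","properties":{"moves":{"type":"array","items":{"type":"array","items":{"type":"number"}}},"grip":{"type":"number"}},"required":["moves"]}

```bash
mkdir -p pics
python3 - <<'E'
from workcell import *
import cv2,numpy as np
s=sense();print(s['clock'],s['position'],np.round(s['tool_rot'],3).tolist(),s['width'])
for n in('top','scene'):
    im=get_image(n);cv2.imwrite(f'pics/{n}0.png',im[:,:,::-1]);m=camera_model(n);print(n,np.round(m['intrinsics'],1).tolist(),np.round(m['world_from_camera'],3).tolist())
E
```

```text
0.0 [0.18922676 0.51576745 0.20609066] [[-0.939, 0.345, -0.001], [0.345, 0.939, -0.002], [0.0, -0.002, -1.0]] 1.0021466784199593
top [[508.3, 0.0, 326.1], [0.0, 508.3, 203.1], [0.0, 0.0, 1.0]] [[0.025, 0.994, -0.109, 0.417], [-1.0, 0.023, -0.021, -0.097], [-0.018, 0.109, 0.994, 0.904], [0.0, 0.0, 0.0, 1.0]]
scene [[517.9, 0.0, 313.2], [0.0, 517.9, 202.3], [0.0, 0.0, 1.0]] [[0.653, -0.504, 0.565, 1.117], [0.758, 0.437, -0.484, -0.632], [-0.003, 0.745, 0.667, 0.791], [0.0, 0.0, 0.0, 1.0]]
```

View pics/top0.png

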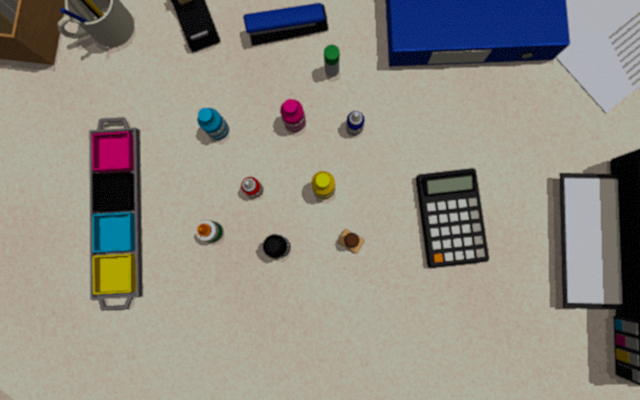

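View pics/scene0.png

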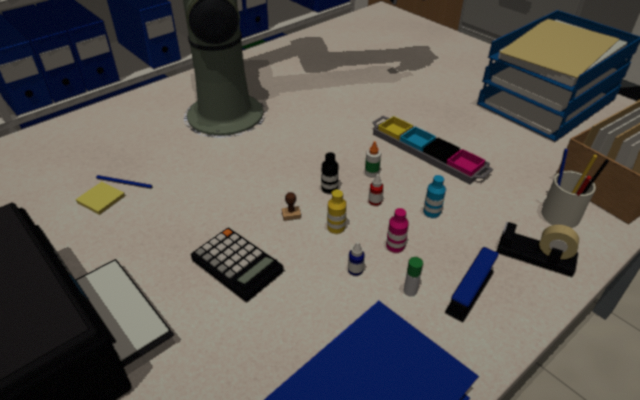

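The top view shows the caddy on the left (magenta, black, cyan and yellow cups at about (112,152), (112,191), (112,232) and (113,273)). The bottles are cyan (210,120), magenta (292,113), yellow (322,183) and black (274,246), and the stamps are red (251,187) and blue (355,122). A glue bottle, a marker and a wood stamp are decoys.

```bash
cat > h.py <<'E'
from workcell import *
import cv2,numpy as np
def ray(n,uv,m=None):
    m=m or camera_model(n);K=m['intrinsics'];T=np.array(m['world_from_camera'])
    x,y=(uv[0]-K[0][2])/K[0][0],(uv[1]-K[1][2])/K[1][1]
    if n=='wrist':
        r=np.hypot(x,y);k=np.sin(r)/max(r,1e-9);d=np.array([x*k,-y*k,-np.cos(r)])
    else:d=np.array([x,-y,-1.])
    return T[:3,3],T[:3,:3]@d
def onz(n,uv,z,m=None):
    p,d=ray(n,uv,m);return p+d*(z-p[2])/d[2]
def proj(n,P,m=None):
    m=m or camera_model(n);K=m['intrinsics'];T=np.array(m['world_from_camera'])
    c=T[:3,:3].T@(np.array(P)-T[:3,3]);x,y,z=c[0],-c[1],-c[2]
    k=1/z
    if n=='wrist': r=np.hypot(x,y);k=np.arctan2(r,z)/max(r,1e-9)
    return np.array([K[0][0]*x*k+K[0][2],K[1][1]*y*k+K[1][2]])
E
python3 - <<'E'
from h import *
im=cv2.imread('pics/top0.png');hsv=cv2.cvtColor(im,cv2.COLOR_BGR2HSV)
R={'cyan':((90,120,60),(108,255,255)),'mag':((155,150,60),(172,255,255)),'yel':((22,150,60),(35,255,255)),'blk':((0,0,0),(180,255,35)),'red':((173,120,60),(180,255,255)),'blue':((108,100,30),(130,255,255))}
for k,(a,b) in R.items():
    m=cv2.inRange(hsv,a,b);n,l,st,c=cv2.connectedComponentsWithStats(m)
    for i in range(1,n):
        x,y,w,h,A=st[i]
        if A<40 or x>400 or y<90:continue
        if x<150: print(k,'cup?',st[i],np.round(c[i],1),np.round(onz('top',c[i],.02),4));continue
        # blob edge farthest from nadir = cap-top rim
        p=np.argwhere(l==i)[:,::-1].astype(float)
        nad=proj('top',[*ray('top',(0,0))[0][:2]+1e-6,0]);d=c[i]-nad;d/=np.linalg.norm(d)
        far=(p@d).max();cen=c[i]+d*(far-7.5-c[i]@d)
        print(k,st[i],np.round(c[i],1),'top',np.round(cen,1),np.round(onz('top',cen,.1),4),'cen@.06',np.round(onz('top',c[i],.06)[:2],4))
E
```

```text
cyan [198 108  25  24 454] [209.3 119.4] top [205.4 115.1] [0.6451 0.1205 0.1   ] cen@.06 [0.6491 0.1243]
cyan cup? [  92  211   43   42 1684] [112.8 231.9] [0.4549 0.2942 0.02  ]
mag [281  99  22  25 431] [291.6 111.4] top [290.2 106.5] [ 0.6623 -0.0172  0.1   ] cen@.06 [ 0.666  -0.0161]
mag cup? [  92  131   42   41 1563] [112.2 151.1] [0.5986 0.3058 0.02  ]
yel [312 171  23  28 462] [322.9 183.7] top [322.  178.6] [ 0.5448 -0.0722  0.1   ] cen@.06 [ 0.5426 -0.0726]
yel cup? [  93  254   43   41 1647] [113.5 273.7] [0.3825 0.2878 0.02  ]
blk cup? [  92  172   42   40 1595] [112.8 191.5] [0.5262 0.2993 0.02  ]
blk [263 235  24  23 412] [274.8 246.1] top [270.8 245.2] [0.4366 0.0059 0.1   ] cen@.06 [0.4363 0.0043]
blue [347 117  17  13  83] [354.8 124.6] top [355.  123.4] [ 0.6363 -0.1231  0.1   ] cen@.06 [ 0.6452 -0.1242]
```

{"fn": "drive_tool", "kwargs": {"moves": [[0,0,0,0,0,-0.145],[0,0,0,0,0,-0.145],[0,0,0,0,0,-0.145],[-0.04,-0.04,0,0,0,0],[-0.04,-0.04,0,0,0,0]], "grip": -1}}

```text
clock: 0.72
position: [0.2762, 0.4425, 0.2064]
tool_rot: [[-0.996, -0.085, -0.0], [-0.085, 0.996, -0.001], [0.0, -0.001, -1.0]]
ft_force: [0.9, 0.2, -0.6]
width: 0.999
finger_force: 0.0
```

{"fn": "drive_tool", "kwargs": {"moves": [[-0.04,-0.04,0,0,0,0],[-0.04,-0.04,0,0,0,0],[-0.04,-0.04,0,0,0,0],[-0.04,-0.04,0,0,0,0],[-0.04,-0.04,0,0,0,0]]}}

```text
clock: 1.35
position: [0.4928, 0.2591, 0.2066]
tool_rot: [[-0.997, -0.083, -0.001], [-0.083, 0.997, 0.0], [0.001, 0.0, -1.0]]
ft_force: [0.6, 1.0, -0.7]
width: 0.996
finger_force: 0.0
```

{"fn": "drive_tool", "kwargs": {"moves": [[-0.035,-0.037,0,0,0,0],[-0.035,-0.037,0,0,0,0],[-0.035,-0.037,0,0,0,0],[-0.035,-0.037,0,0,0,0],[0,0,0,0,0,0]]}}

```text
clock: 1.98
position: [0.6455, 0.1217, 0.2055]
tool_rot: [[-0.997, -0.079, -0.001], [-0.079, 0.997, -0.001], [0.001, -0.001, -1.0]]
ft_force: [-1.0, 0.4, 0.0]
width: 1.002
finger_force: 0.0
```

Run:
```python
from h import *
s=sense();print(s['position'],s['clock']);m=camera_model('wrist')
print(np.round(m['intrinsics'],1).tolist(),np.round(m['world_from_camera'],3).tolist())
im=get_image('wrist').copy();cv2.imwrite('pics/w1raw.png',im[:,:,::-1])
for P in([.647,.122,.1],[.647,.122,0]):
    u=proj('wrist',P,m);print(u)
cv2.imwrite('pics/w1.png',im[:,:,::-1])
```

```text
[0.64552683 0.1217033  0.20548823] 1.975
[[309.7, 0.0, 319.1], [0.0, 309.7, 200.6], [0.0, 0.0, 1.0]] [[-0.079, -0.944, -0.319, 0.564], [0.997, -0.075, -0.025, 0.115], [-0.001, -0.32, 0.947, 0.374], [0.0, 0.0, 0.0, 1.0]]
[320.18290532 190.82797548]
[319.95800877 167.37890328]
```

View pics/w1.png

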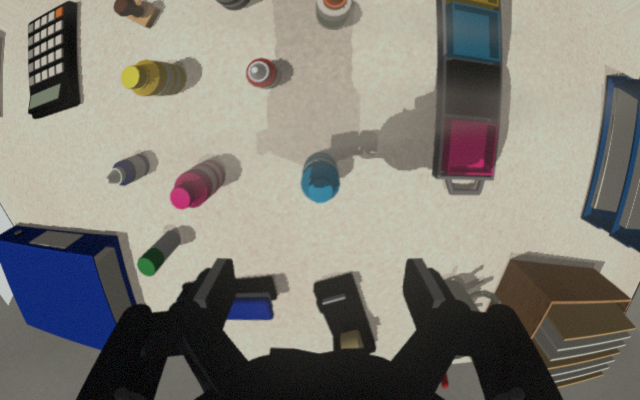

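Run:
```python
import cv2,numpy as np
im=cv2.imread('pics/w1raw.png')
a=[cv2.resize(im[y:y+60,x:x+80],None,fx=5,fy=5,interpolation=cv2.INTER_CUBIC) for x,y in((280,145),(160,150),(115,50),(235,45))]
cv2.imwrite('pics/crop1.png',np.vstack([np.hstack(a[:2]),np.hstack(a[2:])]))
```

```text
(no output)
```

View pics/crop1.png

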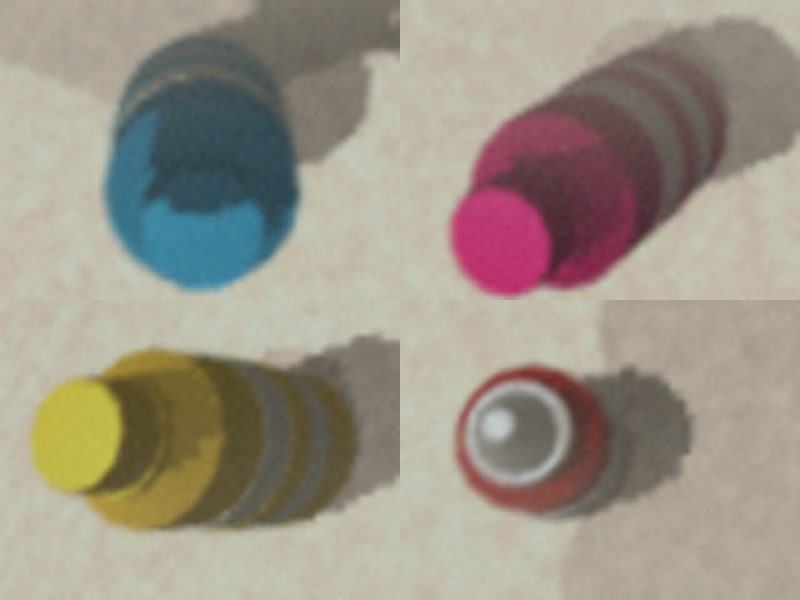

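The close crops show cyan's cap top at (320.5,191), magenta's at (180,198) and yellow's at (130.4,77). Cyan is within about 1 mm of where I predicted it.

Run:
```python
from h import *
for n,u in(('c',(320.5,191)),('m',(180,198)),('y',(130.4,77))):print(n,np.round(onz('wrist',u,.1),4))
s=sense();T=s['tool_rot'];d=np.array([.647,.122,.033])-s['position'];print(s['position'],np.array(T).T@d)
```

```text
c [0.6455 0.124  0.1   ]
m [ 0.6635 -0.0153  0.1   ]
y [ 0.5423 -0.0717  0.1   ]
[0.64395814 0.12333103 0.20561974] [-0.00323024 -0.00161799  0.17261387]
```

{"fn": "drive_tool", "kwargs": {"moves": [[-0.001,0,0.05,0,0,0],[0,0,0.05,0,0,0],[0,0,0.04,0,0,0],[0,0,0.032,0,0,0],[0,0,0,0,0,0]]}}

```text
clock: 2.65
position: [0.6408, 0.1258, 0.0322]
tool_rot: [[-0.996, -0.085, -0.007], [-0.085, 0.996, -0.0], [0.007, 0.0, -1.0]]
ft_force: [-0.8, -0.1, -0.5]
width: 1.002
finger_force: 0.0
```

{"fn": "drive_tool", "kwargs": {"moves": [[0,0,0,0,0,0],[0,0,0,0,0,0],[0,0,0,0,0,0],[0,0,0,0,0,0],[0,0,0,0,0,0]], "grip": 1}}

```text
clock: 3.28
position: [0.6463, 0.1249, 0.0372]
tool_rot: [[-0.997, -0.083, 0.004], [-0.083, 0.997, 0.0], [-0.004, 0.0, -1.0]]
ft_force: [-0.8, 0.0, 3.9]
width: 0.434
finger_force: 59.4
```

{"fn": "drive_tool", "kwargs": {"moves": [[0,0,-0.03,0,0,0],[0,0,-0.045,0,0,0],[0,0,-0.045,0,0,0],[0,0,-0.035,0,0,0],[0,0,0,0,0,0]]}}

```text
clock: 3.9
position: [0.6471, 0.125, 0.1942]
tool_rot: [[-0.997, -0.083, 0.008], [-0.083, 0.997, 0.001], [-0.008, 0.0, -1.0]]
ft_force: [-0.1, 0.0, -0.8]
width: 0.435
finger_force: 60.5
```

{"fn": "drive_tool", "kwargs": {"moves": [[0.03,0.031,0,0,0,0],[0.041,0.043,0,0,0,0],[0.041,0.043,0,0,0,0],[0.04,0.04,0,0,0,0],[0.025,0.027,0,0,0,0]]}}

```text
clock: 4.53
position: [0.4499, 0.2943, 0.1888]
tool_rot: [[-0.996, -0.085, -0.002], [-0.085, 0.996, -0.001], [0.002, -0.0, -1.0]]
ft_force: [0.1, 0.0, -0.7]
width: 0.439
finger_force: 60.5
```

{"fn": "drive_tool", "kwargs": {"moves": [[0,0,0,0,0,0],[0,0,0,0,0,0]]}}

```text
clock: 4.78
position: [0.4529, 0.2932, 0.1893]
tool_rot: [[-0.997, -0.083, -0.0], [-0.083, 0.997, -0.001], [0.0, -0.001, -1.0]]
ft_force: [0.5, 0.3, -1.2]
width: 0.434
finger_force: 60.6
```

Run:
```python
from h import *
s=sense();print(s['position'],s['clock'],s['width']);m=camera_model('wrist')
im=get_image('wrist').copy();cv2.imwrite('pics/w2raw.png',im[:,:,::-1])
c={'m':(.5986,.3038),'k':(.5262,.2973),'c':(.4549,.2922),'y':(.3825,.2858)}
for k,v in c.items():
    u=proj('wrist',[*v,.03],m);print(k,u.round(1));cv2.drawMarker(im,tuple(int(t) for t in u.round()),(0,255,0),0,8)
cv2.imwrite('pics/w2.png',im[:,:,::-1])
```

```text
[0.45292465 0.29315196 0.18929605] 4.775 0.43431126713386164
m [318.5 287.7]
k [318.1 236.4]
c [318.9 176.9]
y [318.6 109.8]
```

View pics/w2.png

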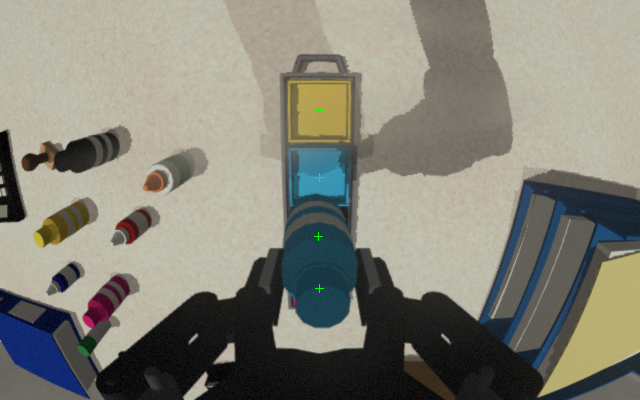

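The wrist view shows the bottle held upright. The projected cup-centre markers sit on the cups, with cyan at (319,177) and yellow at (319,110), so I'm lowering it.

{"fn": "drive_tool", "kwargs": {"moves": [[-0.002,0,0.05,0,0,0],[0,0,0.045,0,0,0],[0,0,0.03,0,0,0],[0,0,0.017,0,0,0],[0,0,0,0,0,0]]}}

```text
clock: 5.45
position: [0.4548, 0.2923, 0.0464]
tool_rot: [[-0.997, -0.081, -0.002], [-0.081, 0.997, -0.001], [0.002, -0.001, -1.0]]
ft_force: [-0.0, 0.9, -2.0]
width: 0.436
finger_force: 60.6
```

{"fn": "drive_tool", "kwargs": {"moves": [[0,0,0.002,0,0,0],[0,0,0,0,0,0],[0,0,0,0,0,0]]}}

```text
clock: 5.82
position: [0.4554, 0.2938, 0.0465]
tool_rot: [[-0.997, -0.083, 0.001], [-0.083, 0.997, 0.0], [-0.001, 0.0, -1.0]]
ft_force: [-1.3, 1.0, -0.3]
width: 0.439
finger_force: 60.6
```

{"fn": "drive_tool", "kwargs": {"moves": [[0,0,0.002,0,0,0],[0,0,0.001,0,0,0],[0,0,0,0,0,0],[0,0,0,0,0,0]]}}

```text
clock: 6.32
position: [0.4559, 0.2939, 0.0441]
tool_rot: [[-0.997, -0.083, 0.002], [-0.083, 0.997, 0.0], [-0.002, 0.0, -1.0]]
ft_force: [-0.0, -1.5, 6.8]
width: 0.433
finger_force: 61.6
```

{"fn": "drive_tool", "kwargs": {"moves": [[0,0,0,0,0,0],[0,0,0,0,0,0],[0,0,0,0,0,0],[0,0,0,0,0,0]], "grip": -1}}

```text
clock: 6.82
position: [0.4548, 0.2936, 0.0427]
tool_rot: [[-0.997, -0.083, -0.0], [-0.083, 0.997, -0.0], [0.0, -0.0, -1.0]]
ft_force: [-0.3, 0.2, 1.0]
width: 1.0
finger_force: 0.0
```

{"fn": "drive_tool", "kwargs": {"moves": [[0,0,-0.02,0,0,0],[0,0,-0.045,0,0,0],[0,0,-0.045,0,0,0],[0,0,-0.045,0,0,0],[0.006,-0.045,0,0,0,0]]}}

```text
clock: 7.45
position: [0.4558, 0.2505, 0.2018]
tool_rot: [[-0.996, -0.087, 0.008], [-0.087, 0.996, 0.003], [-0.008, 0.003, -1.0]]
ft_force: [0.1, -0.7, -0.9]
width: 0.999
finger_force: 0.0
```

{"fn": "drive_tool", "kwargs": {"moves": [[0.008,-0.05,0,0,0,0],[0.008,-0.05,0,0,0,0],[0.008,-0.05,0,0,0,0],[0.008,-0.05,0,0,0,0],[0.006,-0.041,0,0,0,0]]}}

```text
clock: 8.07
position: [0.4345, 0.0032, 0.198]
tool_rot: [[-0.997, -0.082, 0.0], [-0.082, 0.997, -0.0], [-0.0, -0.0, -1.0]]
ft_force: [0.6, -0.2, 0.3]
width: 1.003
finger_force: 0.0
```

{"fn": "drive_tool", "kwargs": {"moves": [[0,0,0,0,0,0],[0,0,0,0,0,0]]}}

```text
clock: 8.32
position: [0.4348, 0.0053, 0.1979]
tool_rot: [[-0.997, -0.083, -0.0], [-0.083, 0.997, 0.001], [-0.0, 0.001, -1.0]]
ft_force: [-0.1, -0.1, -0.4]
width: 1.004
finger_force: 0.0
```

Run:
```python
from h import *
s=sense();print(s['position'],s['clock'],s['width']);m=camera_model('wrist')
im=get_image('wrist').copy();cv2.imwrite('pics/w3raw.png',im[:,:,::-1])
for v in((.4365,.005,.1),(.4365,.005,0)):
    u=proj('wrist',v,m);print(u.round(1));cv2.drawMarker(im,tuple(int(t) for t in u.round()),(0,255,0),0,5)
g=im[100:260,220:420,::-1]
cv2.imwrite('pics/w3.png',np.hstack([im[:,:,::-1][:,160:600], cv2.resize(cv2.convertScaleAbs(g,alpha=2),(350,400))[:,:]]))
```

```text
[0.43483445 0.0052815  0.19786905] 8.325 1.0038102006256964
[319.4 193.4]
[319.3 168.8]
```

View pics/w3.png

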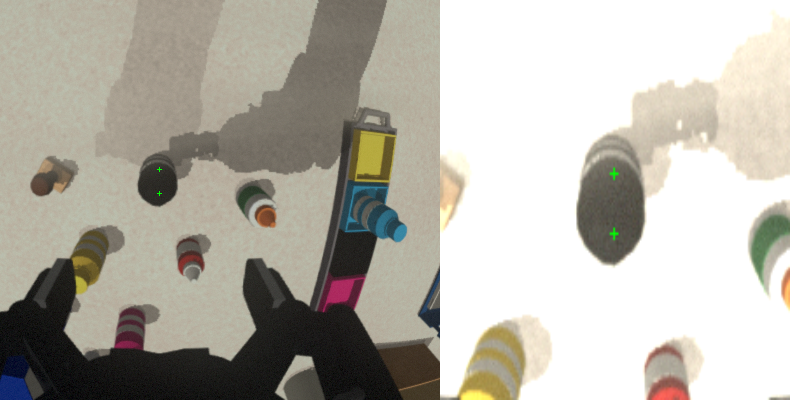

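Cyan stands in its cup. The black bottle at about (318,180) in the wrist image is 1–2 mm from its marker, so I'll grasp it.

{"fn": "drive_tool", "kwargs": {"moves": [[-0.001,-0.001,0.05,0,0,0],[0,0,0.05,0,0,0],[0,0,0.04,0,0,0],[0,0,0.024,0,0,0],[0,0,0,0,0,0]]}}

```text
clock: 9.0
position: [0.4342, 0.0055, 0.0324]
tool_rot: [[-0.996, -0.085, -0.004], [-0.085, 0.996, 0.001], [0.004, 0.001, -1.0]]
ft_force: [0.4, 0.6, 0.9]
width: 1.003
finger_force: 0.0
```

{"fn": "drive_tool", "kwargs": {"moves": [[0,0,0,0,0,0],[0,0,0,0,0,0],[0,0,0,0,0,0],[0,0,0,0,0,0],[0,0,0,0,0,0]], "grip": 1}}

```text
clock: 9.62
position: [0.4372, 0.0039, 0.0353]
tool_rot: [[-0.997, -0.083, 0.003], [-0.083, 0.997, -0.0], [-0.003, -0.0, -1.0]]
ft_force: [-0.8, -0.0, 8.1]
width: 0.438
finger_force: 59.2
```

{"fn": "drive_tool", "kwargs": {"moves": [[0,0,-0.03,0,0,0],[0,0,-0.05,0,0,0],[0,0,-0.05,0,0,0],[0,0,-0.03,0,0,0],[0,0,0,0,0,0]]}}

```text
clock: 10.25
position: [0.4379, 0.0037, 0.1966]
tool_rot: [[-0.997, -0.083, 0.006], [-0.083, 0.997, -0.001], [-0.006, -0.001, -1.0]]
ft_force: [-0.4, -0.9, -1.4]
width: 0.439
finger_force: 60.9
```

{"fn": "drive_tool", "kwargs": {"moves": [[-0.0125,0.032,0,0,0,0],[-0.019,0.047,0,0,0,0],[-0.019,0.047,0,0,0,0],[-0.019,0.047,0,0,0,0],[-0.018,0.047,0,0,0,0]]}}

```text
clock: 10.88
position: [0.5044, 0.2318, 0.1923]
tool_rot: [[-0.997, -0.083, -0.002], [-0.083, 0.997, -0.001], [0.002, -0.001, -1.0]]
ft_force: [0.8, -1.2, -0.4]
width: 0.44
finger_force: 60.9
```

{"fn": "drive_tool", "kwargs": {"moves": [[-0.0165,0.04,0,0,0,0],[-0.01,0.025,0,0,0,0],[0,0,0,0,0,0],[0,0,0,0,0,0],[0,0,0,0,0,0]]}}

```text
clock: 11.5
position: [0.5254, 0.2965, 0.1935]
tool_rot: [[-0.997, -0.082, -0.001], [-0.082, 0.997, -0.001], [0.001, -0.0, -1.0]]
ft_force: [0.2, 0.3, -1.2]
width: 0.43
finger_force: 60.9
```

{"fn": "drive_tool", "kwargs": {"moves": [[-0.001,0.001,0.05,0,0,0],[0,0,0.045,0,0,0],[0,0,0.035,0,0,0],[0,0,0.015,0,0,0],[0,0,0,0,0,0]]}}

```text
clock: 12.12
position: [0.5264, 0.2979, 0.0485]
tool_rot: [[-0.997, -0.082, -0.001], [-0.082, 0.997, -0.001], [0.001, -0.0, -1.0]]
ft_force: [-0.7, -0.6, -0.5]
width: 0.433
finger_force: 61.0
```

{"fn": "drive_tool", "kwargs": {"moves": [[0,0,0.003,0,0,0],[0,0,0.002,0,0,0],[0,0,0.001,0,0,0],[0,0,0,0,0,0],[0,0,0,0,0,0]]}}

```text
clock: 12.75
position: [0.5269, 0.2987, 0.043]
tool_rot: [[-0.997, -0.083, 0.0], [-0.083, 0.997, 0.0], [-0.0, 0.0, -1.0]]
ft_force: [-0.7, 1.0, -1.4]
width: 0.439
finger_force: 61.0
```

{"fn": "drive_tool", "kwargs": {"moves": [[0,0,0.001,0,0,0],[0,0,0,0,0,0],[0,0,0,0,0,0],[0,0,0,0,0,0]]}}

```text
clock: 13.25
position: [0.5271, 0.2987, 0.0424]
tool_rot: [[-0.997, -0.083, 0.001], [-0.083, 0.997, 0.0], [-0.001, 0.0, -1.0]]
ft_force: [-0.9, -0.9, 5.4]
width: 0.439
finger_force: 61.5
```

{"fn": "drive_tool", "kwargs": {"moves": [[0,0,0,0,0,0],[0,0,0,0,0,0],[0,0,0,0,0,0],[0,0,0,0,0,0]], "grip": -1}}

```text
clock: 13.75
position: [0.5267, 0.2986, 0.0417]
tool_rot: [[-0.997, -0.083, -0.0], [-0.083, 0.997, -0.0], [0.0, -0.0, -1.0]]
ft_force: [0.2, -0.4, 0.0]
width: 1.002
finger_force: 0.0
```

{"fn": "drive_tool", "kwargs": {"moves": [[0,0,-0.02,0,0,0],[0,0,-0.045,0,0,0],[0,0,-0.045,0,0,0],[0,0,-0.045,0,0,0],[0.002,-0.05,0,0,0,0]]}}

```text
clock: 14.38
position: [0.5317, 0.2513, 0.2012]
tool_rot: [[-0.996, -0.088, 0.008], [-0.088, 0.996, 0.003], [-0.009, 0.003, -1.0]]
ft_force: [-0.6, -1.4, -1.1]
width: 1.0
finger_force: 0.0
```

{"fn": "drive_tool", "kwargs": {"moves": [[0.002,-0.055,0,0,0,0],[0.002,-0.055,0,0,0,0],[0.002,-0.055,0,0,0,0],[0.002,-0.055,0,0,0,0],[0.002,-0.055,0,0,0,0]]}}

```text
clock: 15.0
position: [0.5418, -0.028, 0.197]
tool_rot: [[-0.997, -0.083, 0.001], [-0.083, 0.997, -0.0], [-0.001, -0.0, -1.0]]
ft_force: [1.2, -0.5, -0.5]
width: 0.996
finger_force: 0.0
```

{"fn": "drive_tool", "kwargs": {"moves": [[0.003,-0.0455,0,0,0,0],[0,0,0,0,0,0],[0,0,0,0,0,0],[0,0,0,0,0,0]]}}

```text
clock: 15.5
position: [0.5425, -0.0706, 0.1969]
tool_rot: [[-0.996, -0.085, -0.0], [-0.085, 0.996, 0.0], [0.0, 0.0, -1.0]]
ft_force: [1.0, -0.2, -1.1]
width: 1.001
finger_force: 0.0
```

Run:
```python
from h import *
s=sense();print(s['position'],s['clock'],s['width']);m=camera_model('wrist')
im=get_image('wrist').copy()
for v in((.543,-.072,.1),(.543,-.072,0)):
    u=proj('wrist',v,m);print(u.round(1));cv2.drawMarker(im,tuple(int(t) for t in u.round()),(0,0,0),0,5)
cv2.imwrite('pics/w4.png',im[:,:,::-1])
```

```text
[ 0.54250479 -0.07060885  0.19686428] 15.5 1.0009169973268597
[318.3 192.4]
[318.5 167.9]
```

View pics/w4.png

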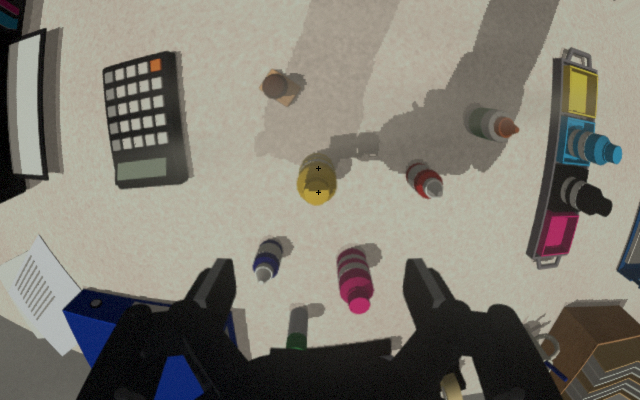

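Black and cyan stand in their cups, and yellow at (317,182) is centred under the gripper. I'll grasp it.

{"fn": "drive_tool", "kwargs": {"moves": [[0,-0.001,0.05,0,0,0],[0,0,0.05,0,0,0],[0,0,0.04,0,0,0],[0,0,0.023,0,0,0],[0,0,0,0,0,0]]}}

```text
clock: 16.18
position: [0.541, -0.0714, 0.0323]
tool_rot: [[-0.996, -0.085, -0.004], [-0.085, 0.996, 0.001], [0.004, 0.001, -1.0]]
ft_force: [-0.2, -0.4, -0.1]
width: 0.995
finger_force: 0.0
```

{"fn": "drive_tool", "kwargs": {"moves": [[0,0,0,0,0,0],[0,0,0,0,0,0],[0,0,0,0,0,0],[0,0,0,0,0,0],[0,0,0,0,0,0]], "grip": 1}}

```text
clock: 16.8
position: [0.5438, -0.0731, 0.0355]
tool_rot: [[-0.997, -0.083, 0.003], [-0.083, 0.997, -0.0], [-0.003, -0.001, -1.0]]
ft_force: [-0.9, 0.9, 6.6]
width: 0.436
finger_force: 59.5
```

{"fn": "drive_tool", "kwargs": {"moves": [[0,0,-0.03,0,0,0],[0,0,-0.05,0,0,0],[0,0,-0.05,0,0,0],[0,0,-0.03,0,0,0],[0,0,0,0,0,0]]}}

```text
clock: 17.42
position: [0.5447, -0.0734, 0.197]
tool_rot: [[-0.997, -0.083, 0.006], [-0.083, 0.997, -0.002], [-0.006, -0.002, -1.0]]
ft_force: [0.5, 0.2, -0.9]
width: 0.442
finger_force: 60.5
```

{"fn": "drive_tool", "kwargs": {"moves": [[0.0115,0.033,0,0,0,0],[0.0175,0.05,0,0,0,0],[0.0175,0.05,0,0,0,0],[0.0175,0.05,0,0,0,0],[0.0175,0.05,0,0,0,0]]}}

```text
clock: 18.05
position: [0.4403, 0.1538, 0.1925]
tool_rot: [[-0.997, -0.083, -0.002], [-0.083, 0.997, -0.0], [0.002, -0.0, -1.0]]
ft_force: [0.9, 0.0, -0.3]
width: 0.437
finger_force: 60.6
```

{"fn": "drive_tool", "kwargs": {"moves": [[0.0175,0.05,0,0,0,0],[0.0175,0.05,0,0,0,0],[0.0125,0.0375,0,0,0,0],[0,0,0,0,0,0],[0,0,0,0,0,0]]}}

```text
clock: 18.68
position: [0.3828, 0.285, 0.1929]
tool_rot: [[-0.997, -0.083, -0.001], [-0.083, 0.997, -0.001], [0.001, -0.001, -1.0]]
ft_force: [0.6, -0.2, -0.5]
width: 0.435
finger_force: 60.6
```

{"fn": "drive_tool", "kwargs": {"moves": [[-0.001,0.001,0.05,0,0,0],[0,0,0.045,0,0,0],[0,0,0.035,0,0,0],[0,0,0.015,0,0,0],[0,0,0,0,0,0]]}}

```text
clock: 19.3
position: [0.3836, 0.2848, 0.0475]
tool_rot: [[-0.997, -0.081, -0.003], [-0.081, 0.997, -0.002], [0.003, -0.002, -1.0]]
ft_force: [0.2, 0.2, -1.2]
width: 0.439
finger_force: 60.6
```

{"fn": "drive_tool", "kwargs": {"moves": [[0,0,0.003,0,0,0],[0,0,0.002,0,0,0],[0,0,0.001,0,0,0],[0,0,0,0,0,0],[0,0,0,0,0,0]]}}

```text
clock: 19.92
position: [0.3843, 0.2869, 0.043]
tool_rot: [[-0.997, -0.083, 0.0], [-0.083, 0.997, 0.0], [-0.0, 0.0, -1.0]]
ft_force: [-0.4, 0.4, -0.5]
width: 0.435
finger_force: 60.6
```

{"fn": "drive_tool", "kwargs": {"moves": [[0,0,0.001,0,0,0],[0,0,0,0,0,0],[0,0,0,0,0,0],[0,0,0,0,0,0]]}}

```text
clock: 20.42
position: [0.3845, 0.2869, 0.0426]
tool_rot: [[-0.997, -0.083, 0.001], [-0.083, 0.997, 0.0], [-0.001, 0.0, -1.0]]
ft_force: [-0.6, -1.0, 6.1]
width: 0.437
finger_force: 61.4
```

{"fn": "drive_tool", "kwargs": {"moves": [[0,0,0,0,0,0],[0,0,0,0,0,0],[0,0,0,0,0,0],[0,0,0,0,0,0]], "grip": -1}}

```text
clock: 20.92
position: [0.3842, 0.2867, 0.0418]
tool_rot: [[-0.997, -0.083, -0.0], [-0.083, 0.997, -0.0], [0.0, -0.0, -1.0]]
ft_force: [0.1, 0.3, -0.5]
width: 1.001
finger_force: 0.0
```

{"fn": "drive_tool", "kwargs": {"moves": [[0,0,-0.02,0,0,0],[0,0,-0.045,0,0,0],[0,0,-0.045,0,0,0],[0,0,-0.045,0,0,0],[0,0,0,0,0,0]]}}

```text
clock: 21.55
position: [0.3866, 0.288, 0.2004]
tool_rot: [[-0.997, -0.083, 0.006], [-0.083, 0.997, 0.003], [-0.007, 0.003, -1.0]]
ft_force: [0.3, 0.3, 0.6]
width: 0.998
finger_force: 0.0
```

{"fn": "drive_tool", "kwargs": {"moves": [[-0.026,-0.033,0,0,0,0],[-0.034,-0.0435,0,0,0,0],[-0.034,-0.0435,0,0,0,0],[-0.034,-0.0435,0,0,0,0],[-0.034,-0.0435,0,0,0,0]]}}

```text
clock: 22.18
position: [0.5633, 0.0924, 0.1955]
tool_rot: [[-0.997, -0.083, -0.002], [-0.083, 0.997, 0.0], [0.002, 0.0, -1.0]]
ft_force: [0.0, 0.3, -1.7]
width: 0.996
finger_force: 0.0
```

{"fn": "drive_tool", "kwargs": {"moves": [[-0.034,-0.0435,0,0,0,0],[-0.034,-0.0435,0,0,0,0],[-0.0235,-0.031,0,0,0,0],[0,0,0,0,0,0],[0,0,0,0,0,0]]}}

```text
clock: 22.8
position: [0.6628, -0.0157, 0.1954]
tool_rot: [[-0.997, -0.083, -0.003], [-0.083, 0.997, 0.001], [0.003, 0.001, -1.0]]
ft_force: [-0.8, -0.5, 0.0]
width: 1.001
finger_force: 0.0
```

Run:
```python
from h import *
s=sense();print(s['position'],s['clock'],s['width']);m=camera_model('wrist')
im=get_image('wrist').copy()
for v in((.664,-.016,.1),(.664,-.016,0)):
    u=proj('wrist',v,m);print(u.round(1));cv2.drawMarker(im,tuple(int(t) for t in u.round()),(0,0,0),0,5)
cv2.imwrite('pics/w5.png',im[:,:,::-1])
```

```text
[ 0.66283498 -0.01568696  0.19540824] 22.8 1.001197223477164
[319.4 193.9]
[319.3 169.2]
```

View pics/w5.png

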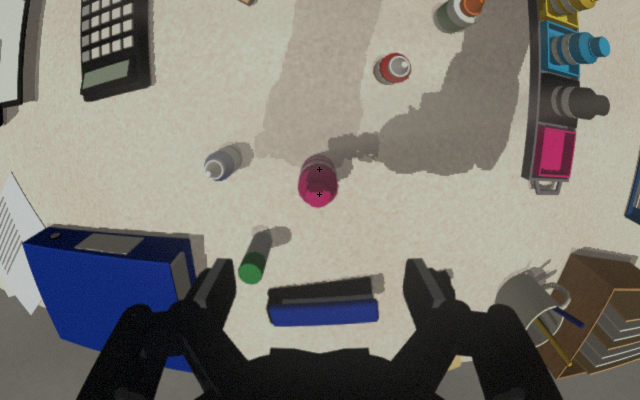

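Yellow is in its cup, and magenta at (318,183) is centred with the blue stamp clear of the fingers.

{"fn": "drive_tool", "kwargs": {"moves": [[0,0,0.05,0,0,0],[0,0,0.05,0,0,0],[0,0,0.04,0,0,0],[0,0,0.022,0,0,0],[0,0,0,0,0,0]]}}

```text
clock: 23.48
position: [0.6614, -0.0145, 0.0331]
tool_rot: [[-0.996, -0.085, -0.004], [-0.085, 0.996, 0.001], [0.004, 0.001, -1.0]]
ft_force: [-0.6, 0.9, -0.4]
width: 1.002
finger_force: 0.0
```

{"fn": "drive_tool", "kwargs": {"moves": [[0,0,0,0,0,0],[0,0,0,0,0,0],[0,0,0,0,0,0],[0,0,0,0,0,0],[0,0,0,0,0,0]], "grip": 1}}

```text
clock: 24.1
position: [0.6652, -0.0162, 0.0368]
tool_rot: [[-0.997, -0.083, 0.003], [-0.083, 0.997, -0.0], [-0.003, -0.0, -1.0]]
ft_force: [-0.2, 0.5, 5.8]
width: 0.438
finger_force: 59.6
```

{"fn": "drive_tool", "kwargs": {"moves": [[0,0,-0.03,0,0,0],[0,0,-0.05,0,0,0],[0,0,-0.05,0,0,0],[0,0,-0.03,0,0,0],[0,0,0,0,0,0]]}}

```text
clock: 24.72
position: [0.6659, -0.0164, 0.1984]
tool_rot: [[-0.997, -0.083, 0.006], [-0.083, 0.997, -0.001], [-0.006, -0.001, -1.0]]
ft_force: [0.0, -0.8, -1.4]
width: 0.436
finger_force: 60.5
```

{"fn": "drive_tool", "kwargs": {"moves": [[0.004,0.033,0,0,0,0],[0.006,0.051,0,0,0,0],[0.006,0.051,0,0,0,0],[0.006,0.051,0,0,0,0],[0.006,0.051,0,0,0,0]]}}

```text
clock: 25.35
position: [0.6148, 0.219, 0.1928]
tool_rot: [[-0.997, -0.083, -0.003], [-0.083, 0.997, -0.001], [0.003, -0.0, -1.0]]
ft_force: [0.5, 1.0, -0.3]
width: 0.432
finger_force: 60.5
```

{"fn": "drive_tool", "kwargs": {"moves": [[0.006,0.051,0,0,0,0],[0.004,0.0365,0,0,0,0],[0,0,0,0,0,0],[0,0,0,0,0,0],[0,0,0,0,0,0]]}}

```text
clock: 25.98
position: [0.5992, 0.3028, 0.1942]
tool_rot: [[-0.997, -0.081, -0.001], [-0.081, 0.997, -0.001], [0.001, -0.001, -1.0]]
ft_force: [-0.1, -0.0, -0.6]
width: 0.437
finger_force: 60.6
```

{"fn": "drive_tool", "kwargs": {"moves": [[0,0.001,0.05,0,0,0],[0,0,0.045,0,0,0],[0,0,0.035,0,0,0],[0,0,0.015,0,0,0],[0,0,0,0,0,0]]}}

```text
clock: 26.6
position: [0.5988, 0.3042, 0.0493]
tool_rot: [[-0.997, -0.082, -0.001], [-0.082, 0.997, -0.001], [0.002, -0.0, -1.0]]
ft_force: [-0.5, -0.2, -0.0]
width: 0.435
finger_force: 60.6
```

{"fn": "drive_tool", "kwargs": {"moves": [[0,0,0.003,0,0,0],[0,0,0.002,0,0,0],[0,0,0.001,0,0,0],[0,0,0,0,0,0],[0,0,0,0,0,0]]}}

```text
clock: 27.22
position: [0.5991, 0.3052, 0.0441]
tool_rot: [[-0.997, -0.083, 0.0], [-0.083, 0.997, 0.0], [-0.0, 0.0, -1.0]]
ft_force: [0.4, 0.4, -1.7]
width: 0.435
finger_force: 60.5
```

{"fn": "drive_tool", "kwargs": {"moves": [[0,0,0.001,0,0,0],[0,0,0,0,0,0],[0,0,0,0,0,0],[0,0,0,0,0,0]]}}

```text
clock: 27.72
position: [0.5995, 0.3053, 0.0439]
tool_rot: [[-0.997, -0.083, 0.001], [-0.083, 0.997, 0.0], [-0.001, 0.0, -1.0]]
ft_force: [-0.7, -1.2, 5.3]
width: 0.435
finger_force: 61.2
```

Magenta is touching the cup floor. I'll release it, rise clear and move away to check.

{"fn": "drive_tool", "kwargs": {"moves": [[0,0,0,0,0,0],[0,0,0,0,0,0],[0,0,0,0,0,0],[0,0,0,0,0,0]], "grip": -1}}

```text
clock: 28.22
position: [0.5989, 0.3051, 0.0427]
tool_rot: [[-0.997, -0.083, -0.0], [-0.083, 0.997, -0.0], [0.0, -0.0, -1.0]]
ft_force: [0.8, 0.5, 0.5]
width: 1.0
finger_force: 0.0
```

{"fn": "drive_tool", "kwargs": {"moves": [[0,0,-0.02,0,0,0],[0,0,-0.045,0,0,0],[0,0,-0.045,0,0,0],[0,0,-0.045,0,0,0],[0,0,-0.04,0,0,0]]}}

```text
clock: 28.85
position: [0.5991, 0.3052, 0.2398]
tool_rot: [[-0.997, -0.083, 0.001], [-0.083, 0.997, 0.0], [-0.001, 0.0, -1.0]]
ft_force: [1.2, 0.8, -0.3]
width: 0.997
finger_force: 0.0
```

{"fn": "drive_tool", "kwargs": {"moves": [[0.03,-0.04,0,0,0,0],[0.03,-0.04,0,0,0,0],[0.03,-0.04,0,0,0,0],[0.03,-0.04,0,0,0,0],[0,0,0,0,0,0]]}}

```text
clock: 29.48
position: [0.4909, 0.1337, 0.2382]
tool_rot: [[-0.997, -0.08, -0.001], [-0.08, 0.997, -0.0], [0.001, -0.0, -1.0]]
ft_force: [0.4, 0.1, 0.6]
width: 1.0
finger_force: 0.0
```

Run:
```python
from h import *
print(sense()['clock'])
a=get_image('top')[90:310,60:400,::-1].copy();b=get_image('scene')[90:290,330:530,::-1].copy()
for v in((.5995,.3045),(.5275,.2985),(.4555,.2928),(.3835,.2865)):
    u=proj('top',[*v,.107])-(60,90);cv2.drawMarker(a,tuple(int(t) for t in u.round()),(0,255,0),0,5)
cv2.imwrite('pics/fin.png',np.hstack([cv2.resize(a,(460,300)),cv2.resize(b,(300,300))]))
```

```text
29.475
```

View pics/fin.png

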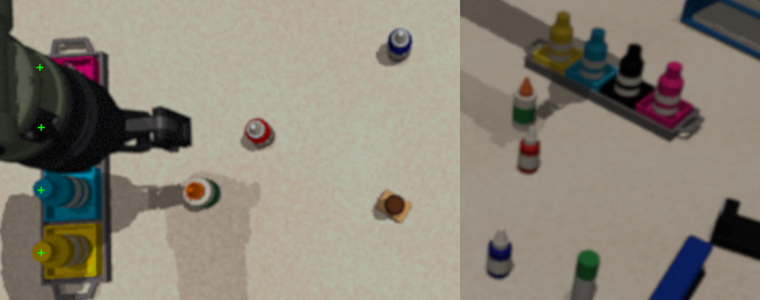

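The scene view shows all four refills upright in their own cups. In the top view the cyan and yellow caps match the expected points at (41,190) and (41,252). Both stamps stand untouched, so I'm handing in.

```bash
python3 -c "
from workcell import *
print(hand_in())"
```

```text
the job is handed in; nothing more can be done
None
```

All four ink refills stand upright in the cups of their own colour, both stamp-pad inks are where they were, and the job was handed in at about 29.5 s; the hand-in returned no verdict.

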